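Set the tea timer to the post at its back

TASK

Two identical wind-up kitchen timers stand in round wooden stands on the worktop. Set the one that has the glass teapot behind it: turn its dial, the shorter way, until the white pointer on the dial's rim lines up with the tall metal post at the back of its stand, then let go. Do not turn the other timer's dial.

Things in the scene. Friction and masses are not known exactly. Their poses are not given: they have to be found in the camera images.
- tea_stand: Fixed round wooden stand, 114 across, 6 thick (mm), of the timer to set (teapot, 103 high, 160 behind). Origin: underside centre, on the dial axis and worktop; +x: away from the robot, to the index post (metal, 6 wide, 51 from the axis, top 40 up). Timer: white base 62 across; grey dial 60 across, 30 to 53 up; on top a round grip knob 28 across, 53 to 63 up.
- tea_timer_dial (a joint): That dial's turn about the stand's z axis, rad, anticlockwise from above. Its pointer, a white nib 6 mm wide, tip 46 mm from the axis and 38 mm above the worktop, points along the stand's -x at 0 and at the post (+x) at 3.14. Starts at 1.89 to 2.59 (on the robot's right, short of the post), so turn it on anticlockwise 0.55 to 1.25. Light friction, no spring; stays where left.
- cup_timer_pointer (a point): Tip of the white pointer of the other, identical timer, which stands on the other side of the worktop with a blue espresso cup behind it: 46 mm from that timer's axis, 38 mm above the worktop. Not to be turned.

How it is judged:
At the end, for the whole second after the job is handed in: The pointer of the teapot's timer is at rest within 0.22 rad (12.5 degrees) of the post at the back of its stand (dial between 2.92 and 3.36); the other timer's pointer is within 10 mm of where it began (value of joint tea_timer_dial between 2.92 and 3.36 rad and velocity of joint tea_timer_dial between -0.05 and 0.05 rad/s and distance of cup_timer_pointer from where it was at the start of the episode below 0.01 m); the robot touches nothing.
It fails at once if the other timer's dial was turned (pointer moved over 10 mm) (distance of cup_timer_pointer from where it was at the start of the episode above 0.01 m).
It also fails if it takes over 32 s, if anything falls off the work surface, if the arm or the gripper's body presses on something with over 40 N, if the wrist force passes 120 N, or if a joint passes its speed limit or range.

ROBOT

A 6-joint arm with a two-finger parallel gripper is mounted at the origin on a cart in front of the work surface, level with it; the furniture and walls round the work are solid. World frame = base frame: x ahead of the robot, y to its left, z up, the work surface at z = 0. Lengths are in m, angles in rad, forces in N, time in s.
With the tool pointing down it reaches from about 0.325 to 0.875 m from the base axis. Payload 4.4 kg.
Tool frame: the origin (TCP) lies on the mounting face of the last link; the fingertips stand 173 mm ahead of it and the grasp point (between the pads) lies 155 mm ahead of it (bot.grip_depth is the distance from the TCP to the grasp point, in m); z points along the fingers, y is the line along which they close (so a half turn about z gives the same grasp; the last joint's range is limited). The gripper opens to 85 mm and grips with 20 to 120 N. Pads are 22 mm wide; open, the fingers measure 114 mm over their backs; the gripper's body (76 mm by 85 mm) begins 54 mm behind the grasp point. The pads swing forward as they close: fully open they stand 13 mm farther back than shut.
Start: joints at [1.012, 0.207, 1.542, -0, 1.393, -0.15], TCP at [0.229, 0.528, 0.405] pointing down, gripper open.
Joint ranges: [-2.73, 2.73], [-0.86, 2.22], [0.23, 2.46], [-1.11, 4.25], [0.08, 2.63], [-2.82, 2.82]. Speed limits (rad/s): [2.79, 2.79, 3.14, 3.14, 3.14, 3.14].

INTERFACE

Orientations are given as a 3x3 rotation matrix whose columns are the frame's x, y, z axes.
In Python, from rig import state, eyes, ticket, bot gives the robot as it stands.
- The arm moves only by the tool arm_command, never from a script. Its argument "commands" is a list of rows, each a list of 6 numbers: the shift along the tool's x, y, z in m, then the turn, a rotation vector about the tool's x, y, z in rad. In form: [[tx, ty, tz, wx, wy, wz], ...]. A call has 1 to 12 rows; each row is the pose to reach, as a shift and turn from the pose commanded when the call began, along the tool's axes at that moment; what a row does not reach only later rows make up. A row lasts 1/12 s, in which the tool goes at most 41.7 mm and 7.16 degrees, less where a joint would pass 70% of its speed; a pose out of reach is approached as far as the arm can. A call with a gripper value outside its range is refused whole. "claw" is the finger opening in m, from 0 to 0.0854, set as the call begins (left out, the last holds). The fingers move at their own pace and stop on an object; the grip force is fixed at half the most. Time passes only in rows, so rows that repeat a pose let the fingers close. It gives the time, the measured TCP pose, the force, the opening and the grip force at its end, in the units of the state.
- state(): the state, without advancing time (a new reading comes with each control period).
- eyes.get_image(name): name is "scene" or "top" or "wrist"; returns (picture, depth): 480x640x3 uint8, red, green, blue; 480x640 float32, m along the optical axis (not along the pixel's ray), 0 where there is no reading.
- eyes.camera_info(name): a dict with "vfov" (degrees; the focal length in pixels is half the picture's height over the tangent of half this angle, whatever the lens; pixels are square), "cx", "cy" (the principal point, pixels), "rvec" (rotation vector, rad) and "tvec" (3), from world to camera coordinates, as OpenCV has them. Camera axes: x right, y down, z forward; pixel columns grow to the right and rows downward; lengths in m; the calibration is good to about 2 mm. A picture is of the moment at which its call begins: read the wrist's pose just before it. camera_info takes no time and is no camera call; for the wrist camera it gives the pose at the moment of the call.
- ticket.close_job(): hands the job in; it is judged then, once.
The state is a dict: "time": time; "joint_positions": joint angles; "qd": joint speeds; "joint_efforts": joint torques, N m; "tool_pos": TCP position; "ee_rot": TCP orientation; "ft_force": force on the tool from outside, world axes, zero at the start; "wrist_torque": the same for the moment, N m; "width": finger opening in m; "finger_force": force on a finger pad.
Only numpy, scipy, OpenCV 4.12 (cv2) and the standard library are available. Lean on these libraries where they do the work, as an engineer would, in place of code of your own. Each camera call takes 0.05 s, during which the arm holds its last target. There are 200 camera calls.

## Working session

There is one attempt and no reset: what is moved stays moved. The work goes in short steps, Python scripts to look and compute and a tool call to move; the robot and the scene stay as the last step left them, time stands still between calls to the robot, and variables do not carry over. Pictures are saved under pics/ and viewed, at most 10 in all, crops included, and the job is handed in when it is done.

Besides the shell and the picture viewer there is one more tool, called after "Request:" in YAML: its name, and indented under it one key for each argument. arm_command: Moves the arm, as the interface text tells. Its arguments: {"type":"object","properties":{"commands":{"type":"array"},"claw":{"type":"number"}},"required":["commands"]}

```bash
mkdir -p pics; python3 - <<'E'
from rig import state, eyes, ticket, bot
import cv2,numpy as np
s=state();print(s['time'],s['tool_pos'],np.round(s['ee_rot'],3))
for n in ['scene','top']:
    im,d=eyes.get_image(n);cv2.imwrite(f'pics/{n}0.png',im[:,:,::-1]);np.save(f'{n}0.npy',d);print(n,eyes.camera_info(n))
E
```

```text
0.0 [0.22837891 0.52730453 0.40349579] [[-0.918  0.398 -0.001]
 [ 0.398  0.918 -0.002]
 [ 0.    -0.002 -1.   ]]
scene {'vfov': 50.880200098175266, 'cx': 313.79792923179053, 'cy': 239.2856007704101, 'rvec': array([ 2.10708977, -1.0468843 ,  0.4816728 ]), 'tvec': array([-0.31727036,  0.32595291,  1.10003323])}
top {'vfov': 45.88825298735031, 'cx': 313.53569548193997, 'cy': 245.73200777828546, 'rvec': array([ 1.93831853, -2.26677693,  0.251155  ]), 'tvec': array([0.04329276, 0.5366266 , 1.11014348])}
```

View pics/scene0.png

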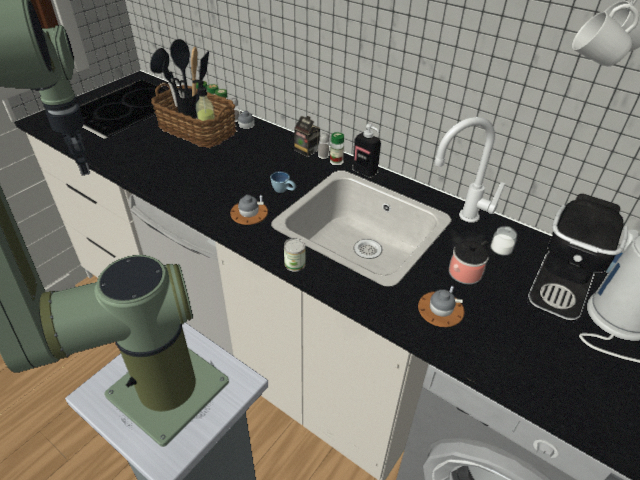

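View pics/top0.png

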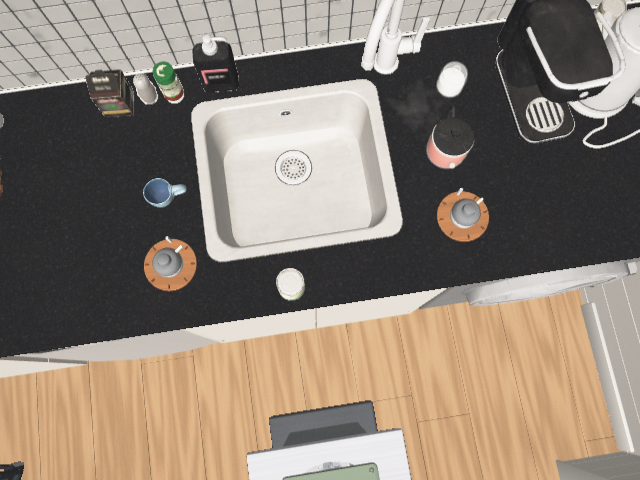

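The cup's timer is on the left: top (170,264), scene (249,208). The timer to set, with the red-tea teapot behind it, is on the right: top (463,216), scene (442,305). Next I measure that one.

```bash
cat > h.py <<'E'
import numpy as np,cv2
from rig import state,eyes,ticket,bot
def K(c):
    f=240/np.tan(np.radians(c['vfov']/2));return f
def ray(c,px,z):
    f=K(c);R=cv2.Rodrigues(c['rvec'])[0];o=-R.T@c['tvec']
    d=R.T@np.array([(px[0]-c['cx'])/f,(px[1]-c['cy'])/f,1]);return o+d*(z-o[2])/d[2]
def proj(c,P):
    f=K(c);p=cv2.Rodrigues(c['rvec'])[0]@np.array(P)+c['tvec'];return p[:2]/p[2]*f+[c['cx'],c['cy']]
E
python3 - <<'E'
from h import *
for n,(x0,y0,x1,y1) in dict(top=(425,180,505,250),scene=(405,275,480,335)).items():
    im=cv2.imread(f'pics/{n}0.png');c=eyes.camera_info(n);cr=im[y0:y1,x0:x1]
    h=cv2.cvtColor(cr,cv2.COLOR_BGR2HSV)
    m=cv2.inRange(h,(5,90,90),(20,255,255))
    if n=='top': m[:0]=0
    k=cv2.findContours(m,cv2.RETR_EXTERNAL,cv2.CHAIN_APPROX_NONE)[0];k=max(k,key=cv2.contourArea)
    hull=cv2.convexHull(k)[:,0]+[x0,y0]
    P=np.array([ray(c,p,.006)[:2] for p in hull],np.float32)
    print(n,cv2.minEnclosingCircle(P),cv2.fitEllipse(P))
    cv2.imwrite(f'pics/{n}_crop.png',cv2.resize(cr,None,fx=7,fy=7,interpolation=cv2.INTER_CUBIC))
E
cd pics; python3 -c "
import cv2,numpy as np
a=cv2.imread('top_crop.png');b=cv2.imread('scene_crop.png');cv2.imwrite('tc.png',a);print(a.shape,b.shape)"
```

```text
top ((0.5646769404411316, -0.37443479895591736), 0.05812154710292816) ((0.564805269241333, -0.37455201148986816), (0.11385757476091385, 0.11563128978013992), 60.17156982421875)
scene ((0.5644838809967041, -0.3717733323574066), 0.05785126984119415) ((0.5647180676460266, -0.37157368659973145), (0.11328145861625671, 0.11501213163137436), 91.09759521484375)
(490, 560, 3) (420, 525, 3)
```

View pics/top_crop.png

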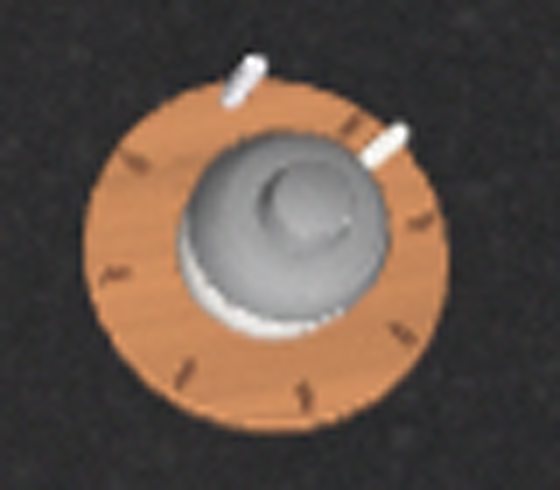

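View pics/scene_crop.png

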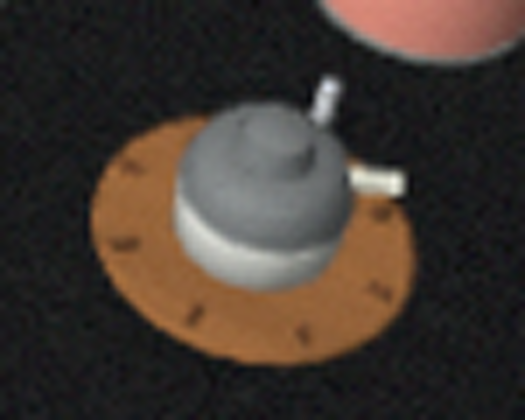

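The crops show the post top at top px (461.4,188.9), the nib tip at top px (482.4,198.9), and the nib tip at scene px (405+404/7, 275+183/7).

```bash
python3 - <<'E'
from h import *
C=np.array([.5647,-.3731])
a={}
for n,px,z,l in [('top',(461.3,188.7),.040,'post'),('top',(482.2,198.9),.038,'nib'),('scene',(405+332/7,275+82/7),.040,'post'),('scene',(405+402/7,275+183/7),.038,'nib')]:
    p=ray(eyes.camera_info(n),px,z)[:2]-C;a[n,l]=np.arctan2(p[1],p[0]);print(n,l,p,np.hypot(*p),a[n,l])
for n in('top','scene'):print('turn',a[n,'post']-a[n,'nib'])
s=state();print(bot.grip_depth,np.round(s['ee_rot'],4).tolist(),s['joint_positions'])
R=s['ee_rot'];
for z in (.40,.30,.218):print(z,R.T@(np.array([*C,z])-s['tool_pos']))
E
```

```text
top post [ 0.05149508 -0.00120398] 0.051509149051431904 -0.023376190246807895
top nib [ 0.02262503 -0.0411711 ] 0.04697819929252754 -1.0683088944849024
scene post [0.0539514  0.00102597] 0.0539611532938687 0.019014298819751214
scene nib [ 0.02631562 -0.03930817] 0.04730374411583337 -0.9808559364166655
turn 1.0449327042380945
turn 0.9998702352364167
0.1547 [[-0.9176, 0.3975, -0.0011], [0.3975, 0.9176, -0.0018], [0.0003, -0.0021, -1.0]] [ 1.01150623e+00  2.07348454e-01  1.54282276e+00 -6.55684260e-07
  1.39349907e+00 -1.50499306e-01]
0.4 [-0.66651751 -0.69255021  0.00484368]
0.3 [-0.6665486  -0.69234479  0.10484347]
0.218 [-0.66657409 -0.69217634  0.18684329]
```

Request:
arm_command:
  commands:
    - [-0.666,-0.692,0.005,0,0,1.2]
    - [-0.666,-0.692,0.005,0,0,1.2]
    - [-0.666,-0.692,0.005,0,0,1.2]
    - [-0.666,-0.692,0.005,0,0,1.2]
    - [-0.666,-0.692,0.005,0,0,1.2]
    - [-0.666,-0.692,0.005,0,0,1.2]
    - [-0.666,-0.692,0.005,0,0,1.2]
    - [-0.666,-0.692,0.005,0,0,1.2]
    - [-0.666,-0.692,0.005,0,0,1.2]
    - [-0.666,-0.692,0.005,0,0,1.2]
    - [-0.666,-0.692,0.005,0,0,1.2]
    - [-0.666,-0.692,0.005,0,0,1.2]
  claw: 0.085

```text
time: 1.1
tool_pos: [0.4034, 0.0572, 0.4019]
ee_rot: [[0.038, 0.999, 0.0], [0.999, -0.038, 0.0], [0.0, 0.0, -1.0]]
ft_force: [0.5, 0.4, 0.0]
width: 0.0851
finger_force: 0.0
```

```bash
cat > w.py <<'E'
from h import *
s=state();R=s['ee_rot'];C=np.array([.5647,-.3731])
print(s['time'],np.round(s['tool_pos'],4),np.round(s['joint_positions'],3),s['width'],s['ft_force'],'yaw',np.arctan2(R[1,0],R[0,0]),'z',R[:,2])
for z in (.40,.30,.227):print(z,np.round(R.T@(np.array([*C,z])-s['tool_pos']),4))
E
python3 w.py
```

```text
1.1 [0.4034 0.0572 0.4019] [-0.072 -0.165  1.926  0.     1.38  -0.034] 0.08506424780747636 [0.54087212 0.41915915 0.04836385] yaw 1.5325929726807335 z [ 1.63365601e-04  1.41223789e-04 -9.99999977e-01]
0.4 [-0.4239  0.1776  0.0019]
0.3 [-0.4239  0.1776  0.1019]
0.227 [-0.4239  0.1776  0.1749]
```

Request:
arm_command:
  commands:
    - [-0.424,0.178,0.0,0,0,1.0]
    - [-0.424,0.178,0.0,0,0,1.0]
    - [-0.424,0.178,0.0,0,0,1.0]
    - [-0.424,0.178,0.0,0,0,1.0]
    - [-0.424,0.178,0.0,0,0,1.0]
    - [-0.424,0.178,0.0,0,0,1.0]
    - [-0.424,0.178,0.0,0,0,1.0]
    - [-0.424,0.178,0.0,0,0,1.0]
    - [-0.424,0.178,0.08,0,0,1.0]
    - [-0.424,0.178,0.08,0,0,1.0]
    - [-0.424,0.178,0.08,0,0,1.0]
    - [-0.424,0.178,0.08,0,0,1.0]

```text
time: 2.1
tool_pos: [0.5648, -0.3741, 0.3181]
ee_rot: [[0.862, 0.506, -0.003], [0.506, -0.862, 0.002], [-0.002, -0.003, -1.0]]
ft_force: [0.3, 0.2, -0.3]
width: 0.0854
finger_force: 0.0
```

```bash
python3 - <<'E'
from h import *
c=eyes.camera_info('wrist');im,d=eyes.get_image('wrist');cv2.imwrite('pics/w1.png',im[:,:,::-1])
print(c, proj(c,[.5647,-.3731,.063]),proj(c,[.5647,-.3731,.0]))
E
python3 w.py
```

```text
{'vfov': 70.38580129310535, 'cx': 318.9299317519852, 'cy': 245.2841778058521, 'rvec': array([-2.47920124,  1.42044881,  0.23239628]), 'tvec': array([-0.60656995,  0.2680979 ,  0.39224483])} [319.69986406 252.07262726] [319.76848893 228.05212692]
2.15 [ 0.5646 -0.376   0.3151] [-0.715  0.499  1.344 -0.002  1.305  0.328] 0.08499828332951348 [ 0.0434832  -2.07718341 -1.40692705] yaw 0.5289854148044526 z [-0.00512336  0.00196026 -0.99998495]
0.4 [ 0.0013 -0.0028 -0.0849]
0.3 [ 0.0016 -0.0024  0.0151]
0.227 [ 0.0019 -0.0021  0.0881]
```

View pics/w1.png

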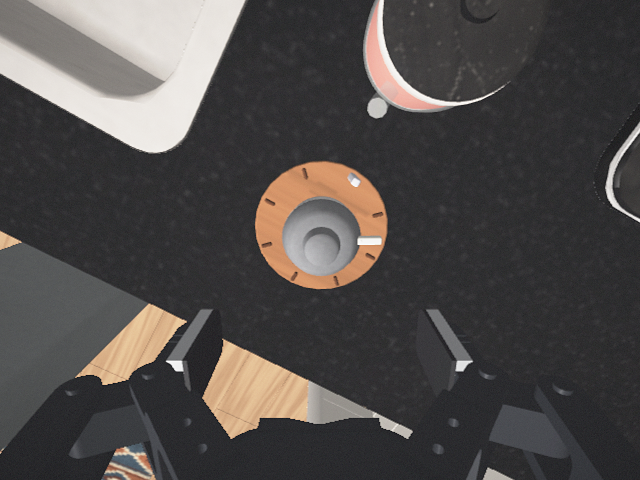

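Wrist view: stand centred at (321,225), knob at (321,250), nib tip at (382,241), post top at (354,181). This agrees with the projection to about 1 mm. I'll refine it with a settled picture.

```bash
cat > m.py <<'E'
from h import *
import sys
C=np.array([.5647,-.3731])
def wrist(name):
    c=eyes.camera_info('wrist');im,_=eyes.get_image('wrist');im=im[:,:,::-1].copy();cv2.imwrite('pics/'+name,im)
    h=cv2.cvtColor(im,cv2.COLOR_BGR2HSV);m=cv2.inRange(h,(5,90,90),(20,255,255))
    u,v=proj(c,[*C,.006]).astype(int);w=np.zeros_like(m);cv2.circle(w,(u,v),90,255,-1);m&=w
    k=max(cv2.findContours(m,cv2.RETR_EXTERNAL,cv2.CHAIN_APPROX_NONE)[0],key=cv2.contourArea)
    P=np.array([ray(c,p,.006)[:2] for p in cv2.convexHull(k)[:,0]],np.float32);e=cv2.fitEllipse(P);print('stand',e)
    wm=cv2.inRange(h,(0,0,170),(180,60,255))&w
    n,l,st,ce=cv2.connectedComponentsWithStats(wm)
    for i in range(1,n):
        if 15<st[i,4]<600:
            p=ray(c,ce[i],.038)[:2]-e[0];print(st[i],ce[i],'r',np.hypot(*p),'ang',np.arctan2(p[1],p[0]))
wrist(sys.argv[1])
E
python3 m.py w2.png; python3 m.py w3.png; python3 w.py
```

```text
stand ((0.5661524534225464, -0.3732733428478241), (0.11300530284643173, 0.11317908763885498), 39.68204879760742)
[347 172  13  13  92] [352.31521739 178.80434783] r 0.05067161323512802 ang 0.04492882106442362
[356 236  25   8 176] [368.34659091 239.88068182] r 0.037056313386541195 ang -1.0635309603897587
stand ((0.5661619901657104, -0.3732702434062958), (0.11299357563257217, 0.11324398219585419), 35.719722747802734)
[350 173  13  13  95] [355.85263158 179.91578947] r 0.050637055644585774 ang 0.04665556650843247
[360 237  25   8 188] [371.42021277 240.43617021] r 0.03684175616705706 ang -1.0604048225173908
2.25 [ 0.5645 -0.3722  0.3186] [-0.711  0.491  1.347  0.     1.309  0.329] 0.0850776064317232 [ 0.41951916  0.38989113 -0.08593026] yaw 0.5306776633545275 z [-0.00427377  0.00389562 -0.99998328]
0.4 [-0.0004  0.0004 -0.0814]
0.3 [-0.0003  0.0009  0.0186]
0.227 [-0.0001  0.0013  0.0916]
```

Request:
arm_command:
  commands:
    - [0.001,0.0005,0.03,0,0,0]
    - [0.001,0.0005,0.06,0,0,0]
    - [0.001,0.0005,0.06,0,0,0]
    - [0.001,0.0005,0.06,0,0,0]
    - [0.001,0.0005,0.06,0,0,0]
    - [0.001,0.0005,0.06,0,0,0]

```text
time: 2.75
tool_pos: [0.5674, -0.3713, 0.2654]
ee_rot: [[0.861, 0.509, 0.004], [0.509, -0.861, -0.003], [0.002, 0.005, -1.0]]
ft_force: [0.4, 0.0, -0.3]
width: 0.0845
finger_force: 0.0
```

```bash
sed -i 's/.5647,-.3731/.5657,-.3732/' w.py m.py; python3 w.py; python3 m.py w4.png
```

```text
2.75 [ 0.5674 -0.3713  0.2654] [-0.707  0.548  1.381  0.     1.208  0.33 ] 0.08453741421688832 [ 0.4245848   0.00663039 -0.33205015] yaw 0.5334671145964591 z [ 0.00392118 -0.00325716 -0.99998701]
0.4 [-0.0022  0.0014 -0.1346]
0.3 [-0.0024  0.001  -0.0346]
0.227 [-0.0025  0.0006  0.0384]
stand ((0.5662943720817566, -0.37320736050605774), (0.11294237524271011, 0.11295974254608154), 106.7377700805664)
[352 190  18  18 156] [360.17307692 199.46794872] r 0.05076373638212356 ang 0.0564592085951707
[365 269  30   9 264] [379.28409091 273.01136364] r 0.03693336631068777 ang -1.0676310042895387
```

Request:
arm_command:
  commands:
    - [-0.002,0.001,0.02,0,0,0]
    - [-0.002,0.001,0.037,0,0,0]
    - [-0.002,0.001,0.037,0,0,0]
    - [-0.002,0.001,0.037,0,0,0]
    - [-0.002,0.001,0.037,0,0,0]
    - [-0.002,0.001,0.037,0,0,0]

```text
time: 3.3
tool_pos: [0.5659, -0.3736, 0.2273]
ee_rot: [[0.861, 0.508, 0.003], [0.508, -0.861, -0.002], [0.001, 0.003, -1.0]]
ft_force: [-0.5, 0.2, 0.4]
width: 0.0849
finger_force: 0.0
```

```bash
python3 w.py
```

```text
3.3 [ 0.5659 -0.3736  0.2273] [-0.711  0.594  1.398  0.     1.146  0.327] 0.08488864109547291 [-0.46083231  0.23961657  0.39940864] yaw 0.5328830004178077 z [ 0.00280262 -0.00237838 -0.99999324]
0.4 [ 0.0002  0.0002 -0.1727]
0.3 [ 0.0001 -0.0002 -0.0727]
0.227 [-0.     -0.0004  0.0003]
```

Centred on the knob, so I close the gripper.

Request:
arm_command:
  commands:
    - [0,0,0,0,0,0]
    - [0,0,0,0,0,0]
    - [0,0,0,0,0,0]
    - [0,0,0,0,0,0]
    - [0,0,0,0,0,0]
    - [0,0,0,0,0,0]
    - [0,0,0,0,0,0]
    - [0,0,0,0,0,0]
  claw: 0.015

```text
time: 3.97
tool_pos: [0.5656, -0.3739, 0.2258]
ee_rot: [[0.862, 0.508, 0.002], [0.508, -0.862, -0.003], [0.001, 0.003, -1.0]]
ft_force: [2.4, -4.2, 0.2]
width: 0.0217
finger_force: 57.7
```

Request:
arm_command:
  commands:
    - [0,0,0,0,0,-0.05]
    - [0,0,0,0,0,-0.12]
    - [0,0,0,0,0,-0.2]
    - [0,0,0,0,0,-0.27]
    - [0,0,0,0,0,-0.3]
    - [0,0,0,0,0,-0.3]
    - [0,0,0,0,0,-0.3]

```text
time: 4.55
tool_pos: [0.5657, -0.374, 0.2258]
ee_rot: [[0.673, 0.74, 0.003], [0.74, -0.673, -0.003], [-0.0, 0.004, -1.0]]
ft_force: [2.5, -5.5, -0.5]
width: 0.0218
finger_force: 57.6
```

```bash
python3 w.py; python3 m.py w5.png
```

```text
4.55 [ 0.5657 -0.374   0.2258] [-7.110e-01  5.960e-01  1.398e+00 -1.000e-03  1.144e+00  2.700e-02] 0.02183759277670652 [ 2.51274418 -5.54828959 -0.46630212] yaw 0.8326324140381242 z [ 0.00270112 -0.00305636 -0.99999168]
0.4 [ 5.000e-04  1.000e-04 -1.742e-01]
0.3 [ 0.0006 -0.0003 -0.0742]
0.227 [ 0.0006 -0.0006 -0.0012]
stand ((0.5637009143829346, -0.3746529817581177), (0.1074424684047699, 0.11122217029333115), 136.5113983154297)
[378 210  22  28 237] [388.10970464 224.02109705] r 0.052713268207962585 ang 0.13525551117459833
[269 236  32  24  78] [284.03846154 244.41025641] r 0.03422711006249255 ang 1.3136050666723047
[262 273  32  36 559] [276.2039356  290.89445438] r 0.02136528098842852 ang 2.136844193611913
[373 293  32  11 326] [388.33435583 297.91717791] r 0.03643099702934115 ang -0.696373960376224
[296 302  19  44 526] [302.85361217 324.74524715] r 0.015796521795945997 ang -2.7994608445753624
[274 337  11  10  56] [280.94642857 340.91071429] r 0.03055041682796887 ang -2.9911967669641215
[354 337  11  10  53] [357.05660377 340.67924528] r 0.03187300586368167 ang -1.5772149823030288
```

View pics/w5.png

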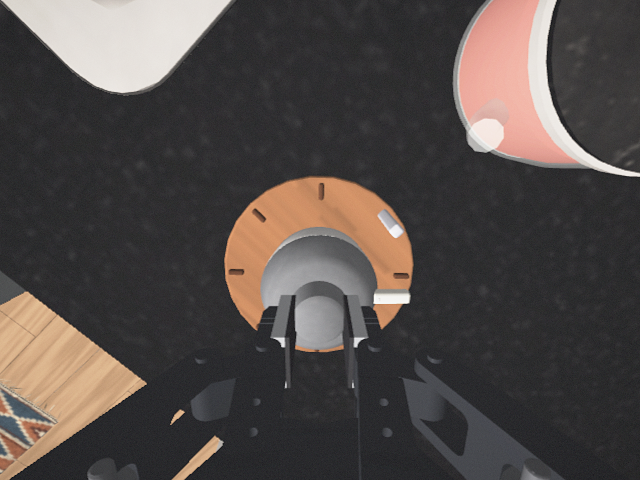

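The pads hold the knob. The nib at (391,297) moved with the tool by about 0.3 rad, and the post is at (388,224). About 0.77 rad remains.

Request:
arm_command:
  commands:
    - [0,0,0,0,0,-0.06]
    - [0,0,0,0,0,-0.15]
    - [0,0,0,0,0,-0.24]
    - [0,0,0,0,0,-0.33]
    - [0,0,0,0,0,-0.42]
    - [0,0,0,0,0,-0.51]
    - [0,0,0,0,0,-0.6]
    - [0,0,0,0,0,-0.69]
    - [0,0,0,0,0,-0.76]
    - [0,0,0,0,0,-0.78]
    - [0,0,0,0,0,-0.78]
    - [0,0,0,0,0,-0.78]

```text
time: 5.6
tool_pos: [0.5663, -0.3741, 0.2259]
ee_rot: [[-0.042, 0.999, 0.004], [0.999, 0.042, -0.004], [-0.004, 0.004, -1.0]]
ft_force: [5.4, -5.9, -1.2]
width: 0.0216
finger_force: 57.6
```

Request:
arm_command:
  commands:
    - [0,0,0,0,0,0]
    - [0,0,0,0,0,0]
    - [0,0,0,0,0,0]
    - [0,0,0,0,0,0]
    - [0,0,0,0,0,0]
    - [0,0,0,0,0,0]
    - [0,0,0,0,0,0]
    - [0,0,0,0,0,0]
  claw: 0.085

```text
time: 6.27
tool_pos: [0.5651, -0.373, 0.2251]
ee_rot: [[-0.042, 0.999, -0.0], [0.999, 0.042, 0.0], [0.0, -0.0, -1.0]]
ft_force: [0.5, 1.5, -0.4]
width: 0.0852
finger_force: 0.0
```

Request:
arm_command:
  commands:
    - [0,0,-0.02,0,0,0]
    - [0,0,-0.05,0,0,0]
    - [0,0,-0.08,0,0,0]
    - [0,0,-0.1,0,0,0]
    - [0,0,-0.1,0,0,0]
    - [0,0,-0.1,0,0,0]
    - [0,0,-0.1,0,0,0]
    - [0,0,-0.1,0,0,0]

```text
time: 6.93
tool_pos: [0.5646, -0.3725, 0.3228]
ee_rot: [[-0.042, 0.999, -0.003], [0.999, 0.042, 0.003], [0.003, -0.003, -1.0]]
ft_force: [0.8, 0.3, -0.6]
width: 0.0847
finger_force: 0.0
```

```bash
python3 w.py; python3 m.py w6.png
```

```text
6.9333 [ 0.5646 -0.3725  0.3228] [-0.711  0.487  1.344 -0.     1.315 -0.753] 0.08466097576823171 [ 0.81102901  0.34176691 -0.64701656] yaw 1.612757970576258 z [-0.00312127  0.00263355 -0.99999166]
0.4 [-0.0005  0.0009 -0.0772]
0.3 [-0.0008  0.0012  0.0228]
0.227 [-0.001   0.0014  0.0958]
stand ((0.565605103969574, -0.37298932671546936), (0.11305391788482666, 0.11321708559989929), 22.31560707092285)
[289 201  44  22 100] [309.98 206.8 ] r 0.030530908967747034 ang 1.9360903375553042
[359 231  33  19 349] [376.15186246 242.25501433] r 0.041710885760720615 ang 0.0627084376312322
[307 239  17  21 228] [314.32017544 248.06578947] r 0.007670092344695466 ang -2.56275643655833
```

View pics/w6.png

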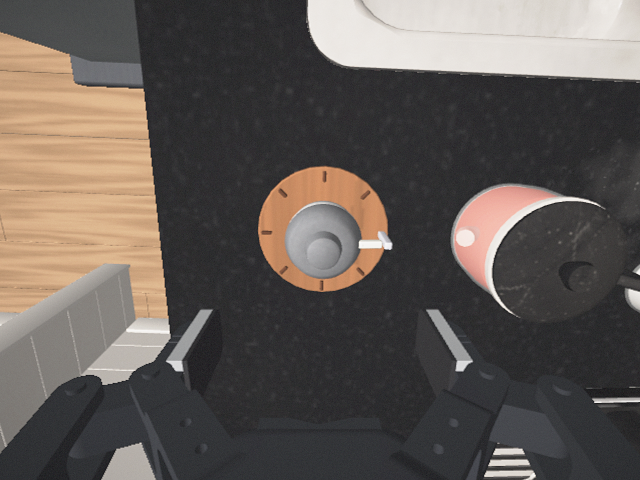

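The nib, from (360,244) to (383,244), meets the post top at (386,243). They line up at about 0.05 rad, the gripper is clear, and the force reads near zero, so I hand in.

```bash
python3 -c "
from rig import ticket
print(ticket.close_job())"
```

```text
the job is handed in; nothing more can be done
None
```

The teapot timer's pointer lines up with its post to within about 0.05 rad by the last wrist picture. The arm stayed clear of the cup's timer, the gripper let go and lifted clear, and the job was handed in at about 7 s; no verdict was returned.

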